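Ease the sticking lid of a chisel case shut and latch it

ROBOT

A 6-joint arm with a two-finger parallel gripper is mounted at the origin on the work surface. World frame = base frame: x ahead of the robot, y to its left, z up, the work surface at z = 0. Lengths are in m, angles in rad, forces in N, time in s.
With the tool pointing down it reaches from about 0.325 to 0.85 m from the base axis. Payload 4.4 kg.
Tool frame: the origin (TCP) lies at the centre of the arm's flange, where the gripper is bolted on; the fingertips stand 199 mm ahead of it and the grasp point (between the pads) lies 180 mm ahead of it; z points along the fingers, y is the line along which they close (so a half turn about z gives the same grasp; the last joint's range is limited). The gripper opens to 94 mm and grips with 3 to 60 N. Pads are 16 mm wide; open, the fingers measure 119 mm over their backs; the gripper's body (75 mm by 177 mm) begins 78 mm behind the grasp point.
Start: joints at [-0.15, 0.207, 1.542, -0, 1.393, -0.15], TCP at [0.575, -0, 0.405] pointing down, gripper open.
Joint ranges: [-2.73, 2.73], [-0.86, 2.22], [0.23, 2.46], [-1.11, 4.25], [0.08, 2.63], [-2.82, 2.82]. Speed limits (rad/s): [2.79, 2.79, 3.14, 3.14, 3.14, 3.14].

INTERFACE

Orientations are given as a rotation vector (axis times angle).
In Python, from cell import manip, cams gives the robot as it stands.
- The arm moves only by the tool carry_out, never from a script. Its argument "targets" is text: rows parted by semicolons, each of 5 numbers parted by spaces: the closure, from -1 (fully open) to 1 (shut), then the shift along the tool's x, y, z in mm, then the turn about the tool's z in rad. A call has 1 to 8 rows; each row is the pose to reach, as a shift and turn from the pose commanded when the call began, along the tool's axes at that moment; what a row does not reach only later rows make up. A row lasts 1/8 s, in which the tool goes at most 62.5 mm and 10.7 degrees, less where a joint would pass 70% of its speed; a pose out of reach is approached as far as the arm can. A call with a gripper value outside its range is refused whole. The fingers move at their own pace and stop on an object; "force" is the grip in N (left out, the last holds). Time passes only in rows, so rows that repeat a pose let the fingers close. It gives the time, the measured TCP pose, the force, the opening and the grip force at its end, in the units of the state.
- manip.observe(): the state, without advancing time (a new reading comes with each control period).
- cams.get_image(name): name is "scene" or "side" or "wrist"; returns a dict with "frame" (420x560x3 uint8, blue, green, red), "K" (3x3 intrinsics, pixels), "dist_coeffs" ([k1, k2, p1, p2, k3] as OpenCV has them; the pictures are not rectified), "T" (4x4, takes a point from camera to world coordinates). Camera axes: x right, y up, looking along -z (the intrinsics and any distortion apply to the point x, -y, -z); pixel columns grow to the right and rows downward; lengths in m; the calibration is good to about 2 mm. A picture is of the moment at which its call begins. There is no depth.
- manip.hand_in(): hands the job in; it is judged then, once.
The state is a dict: "t": time; "q": joint angles; "dq": joint speeds; "tau": joint torques, N m; "tcp_pos": TCP position; "ee_rot": TCP orientation; "contact_force": force on the tool from outside, world axes, zero at the start; "torque": the same for the moment, N m; "opening": finger opening in m; "grip_force": force on a finger pad.
Only numpy, scipy, OpenCV 4.12 (cv2) and the standard library are available. Lean on these libraries where they do the work, as an engineer would, in place of code of your own. Each camera call takes 0.05 s, during which the arm holds its last target. There are 200 camera calls.

TASK

Shut the chisel case: work its sticking lid home by gentle pushes on the two end knobs in turn (it wedges when it skews, so never force it above about 20 N), and press it firmly, with some 12 N for a second, against the stop strip at the front so that both ends are fully home. Then swing the steel catch all the way round until it points straight across behind the left knob, leaving the tin, the bowl and the mallet where they are.

Things in the scene. Friction and masses are not known exactly. Their poses are not given: they have to be found in the camera images.
- case: Low plywood chisel case fixed to the bench, 260 x 360 mm. Origin on the bench; its +x points to its rear (away from the robot at yaw 0), +y left, +z up. Front wall: inner face x = -111 mm, top z = 72 mm. Side rails from y = +-146 to +-180 mm, top z = 72 mm, lips reach in to y = +-131 mm. Rear cover: front edge x = +35 mm, top z = 87 mm, hides the lid's back.
- lid: Plywood lid 145 x 280 x 10 mm, about 0.6 kg, origin under its centre, top at z = 65 mm, sliding 30 to 60 mm along case -x to shut. Short guides (52 mm, level with the knobs) with 1.5 to 2.5 mm play: a push at one knob swings that end forward while the other nearly stays; when it leads by some 6 to 15 mm the lid wedges hard, and a push at the other knob frees it. Free sliding takes 2 to 6 N at a knob.
- knob_left (a point): Left upright round wooden knob of the lid, 22 mm across, 40 mm tall (z = 65 to 105 mm above the bench); this point is on its axis 20 mm above the lid. In the case frame y is about +112 mm, and its x is 25 mm behind the stop's face when this end is home (30 to 60 mm more when open). At least 30 mm free behind it (case +x) for fingers.
- knob_right (a point): Right knob, the same shape, at case y about -112 mm; this end is home 25 mm behind the stop's face.
- stop: Fixed dark wooden stop strip across the front of the case, 10 mm thick, 270 mm long, z = 52 to 72 mm; the lid's front edge meets its rear face. Origin on the bench below the middle of that face, axes parallel to the case. Rigid; it lies at case x = -101 to -95 mm from start to start.
- catch_peg (a point): Thumb peg of the steel catch: upright, 12 mm across, z = 82 to 114 mm over the bench; this point is on its axis, at z = 97 mm. It stands on the catch arm, 35 mm from the pivot. The pivot is on the left rail at case x = -48 mm, y = +163 mm; the arm is a flat bar 14 mm wide, z = 75 to 83 mm, whose end is 65 mm from the pivot.
- catch (a joint): Turn of the catch in rad: 0 = arm points along case +x (open); it grows clockwise seen from above up to its stop at 1.57 = arm points along case -y, across behind the left knob (4 to 10 mm clear of it when the lid is home). Stays where it is left; about 3 N at the peg moves it.
- tin: Bystander: closed round aluminium tin, 68 mm across, 32 mm tall, standing on the rear cover of the case; origin under its centre.
- bowl: Bystander: turned wooden bowl, 124 mm across, 50 mm tall, on the bench; origin under its centre.
- mallet: Bystander: wooden mallet lying on the bench along its own x, 250 mm long, head 72 mm thick at the +x end; origin on the bench, 120 mm from the end of the handle.

How it is judged:
By the outcome, as a careful person would: the job done as asked, in the order asked, and still so for the second after the job is handed in, with the robot touching nothing.
It also fails if it takes over 72 s, if anything falls off the work surface, if the arm or the gripper's body presses on something with over 40 N, if the wrist force passes 120 N, or if a joint passes its speed limit or range.

## Working session

There is one attempt and no reset: what is moved stays moved. The work goes in short steps, Python scripts to look and compute and a tool call to move; the robot and the scene stay as the last step left them, time stands still between calls to the robot, and variables do not carry over. Pictures are saved under pics/ and viewed, at most 10 in all, crops included, and the job is handed in when it is done.

Besides the shell and the picture viewer there is one more tool, called by a JSON object that holds its "fn" and its "kwargs", one argument or row to a line. carry_out: Moves the arm, as the interface text tells. Its arguments: {"type":"object","properties":{"targets":{"type":"string"},"force":{"type":"number"}},"required":["targets"]}

```bash
ls; mkdir -p pics; python3 - <<'E'
from cell import manip,cams
import cv2,numpy as np
s=manip.observe();print({k:np.round(v,3) for k,v in s.items()})
for n in ("scene","side","wrist"):
    d=cams.get_image(n);cv2.imwrite(f"pics/{n}0.png",d["frame"]);print(n,np.round(d["T"],3).tolist(),d["K"][0][0],d["dist_coeffs"])
E
```

```text
pics
{'t': np.float64(0.0), 'q': array([-0.15 ,  0.207,  1.543, -0.   ,  1.393, -0.15 ]), 'dq': array([-0.   , -0.001,  0.   , -0.002,  0.001,  0.002]), 'tau': array([-0.0000e+00, -3.7088e+01, -2.8142e+01,  7.0000e-02,  3.6000e-02,
       -0.0000e+00]), 'tcp_pos': array([0.575, 0.   , 0.403]), 'ee_rot': array([-2.22e+00, -2.22e+00,  2.00e-03]), 'contact_force': array([ 1.15 , -0.16 ,  0.286]), 'torque': array([ 0.045, -0.021,  0.035]), 'grip_force': np.float64(0.0), 'opening': np.float64(0.094)}
scene [[0.348, -0.73, 0.589, 1.519], [0.937, 0.283, -0.203, -0.314], [-0.018, 0.623, 0.782, 1.359], [0.0, 0.0, 0.0, 1.0]] 507.96989454319254 [-0.16334435  0.          0.          0.          0.        ]
side [[-0.987, 0.108, -0.118, 0.394], [-0.159, -0.742, 0.651, 0.982], [-0.017, 0.662, 0.75, 1.223], [0.0, 0.0, 0.0, 1.0]] 409.39418016547995 [-0.08186197  0.          0.          0.          0.        ]
wrist [[1.0, 0.0, 0.002, 0.575], [-0.001, 0.962, 0.272, 0.079], [-0.002, -0.272, 0.962, 0.383], [0.0, 0.0, 0.0, 1.0]] 289.7312837716694 [-0.02908041  0.          0.          0.          0.        ]
```

View pics/scene0.png

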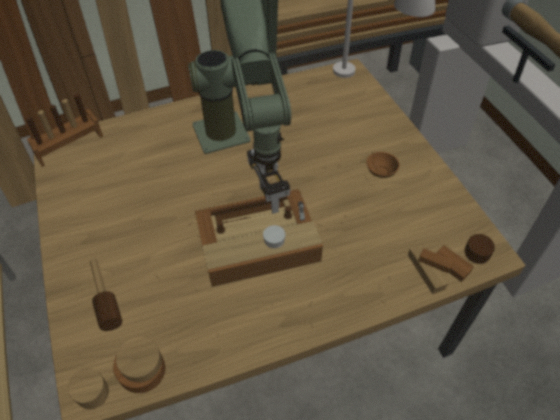

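View pics/side0.png

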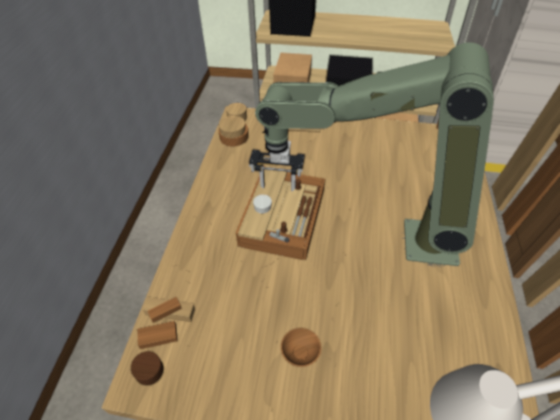

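View pics/wrist0.png

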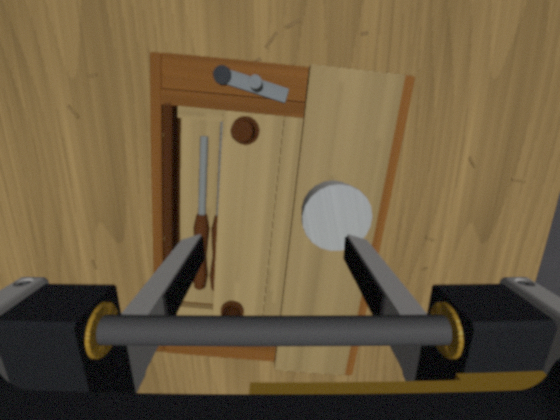

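The wrist picture shows the case well: catch pivot (222,75), peg (257,83), left knob (245,130), right knob (232,310), cover front edge (310,66)–(276,372), left rail outer edge (150,52)–(412,76), tin (337,216).

```bash
cat > h.py <<'E'
import cv2,numpy as np
from cell import manip,cams
def ray(d,uv,z):
    T=np.array(d["T"]);p=cv2.undistortPoints(np.array([[uv]],float),np.array(d["K"]),np.array(d["dist_coeffs"]))[0,0]
    v=T[:3,:3]@np.array([p[0],-p[1],-1]);o=T[:3,3];return o+v*(z-o[2])/v[2]
E
python3 - <<'E'
from h import *
d=cams.get_image("wrist");im=d["frame"]
P={}
for n,uv,z in [("kL",(245,130),.105),("kR",(232,310),.105),("piv",(222,75),.083),("peg",(257,81),.114),("end",(288,95),.083),("railFL",(150,52),.072),("frontR",(153,350),.072),("covL",(310,66),.087),("covR",(276,372),.087),("covRL",(413,76),.087),("tin",(337,216),.119)]:
    P[n]=ray(d,uv,z);print(n,np.round(P[n]*1000,1))
a=P["covL"]-P["covR"];yaw=np.arctan2(-a[0],a[1]);print("yaw cover",yaw)
a=P["railFL"]-P["frontR"];print("yaw front",np.arctan2(-a[0],a[1]))
a=P["covRL"]-P["covL"];print("yaw coverend",np.arctan2(a[1],a[0]),np.hypot(*a[:2]))
print("knob line",np.arctan2(-(P["kL"]-P["kR"])[0],(P["kL"]-P["kR"])[1]),np.linalg.norm(P["kL"]-P["kR"]))
c=cv2.resize(im[40:380,130:330],None,fx=2.35,fy=1.75,interpolation=cv2.INTER_CUBIC)
c=cv2.resize(im[40:240,140:330],None,fx=3,fy=3,interpolation=cv2.INTER_CUBIC)
cv2.imwrite("pics/crop1.png",c)
E
```

```text
kL [547.9  74.3 105. ]
kR [ 527.9 -119.8  105. ]
piv [525.  125.3  83. ]
peg [560.2 115.6 114. ]
end [588.6 107.   83. ]
railFL [453.1 148.7  72. ]
frontR [ 415.2 -205.8   72. ]
covL [608.8 132.4  87. ]
covR [ 577.3 -225.5   87. ]
covRL [707.3 124.3  87. ]
tin [635.2  -5.3 119. ]
yaw cover -0.08767962711832548
yaw front -0.10651376534159425
yaw coverend -0.0822690931185516 0.09891103081998846
knob line -0.10256063990204607 0.19511532132346
```

View pics/crop1.png

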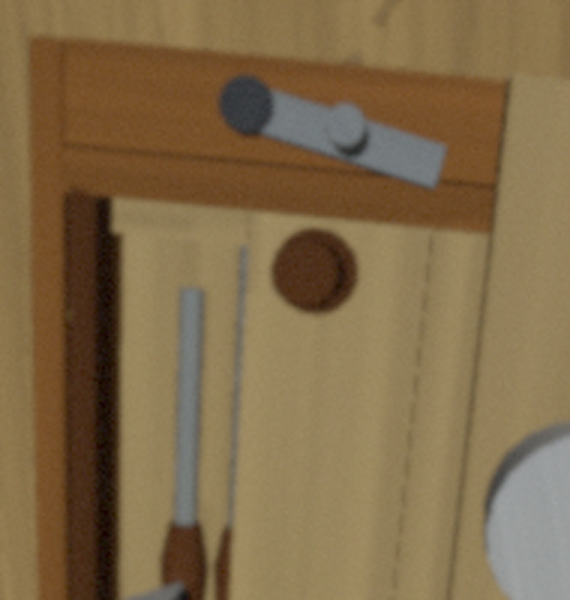

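Left knob is at case (-20,+115), case centre at world (558,-43.5), yaw -0.088; the lid is about 50 mm open. The crop confirms the catch slightly turned (~0.18) and 45 mm free behind the knob. I'll square the tool to the case and go behind the left knob.

{"fn": "carry_out", "kwargs": {
  "targets": "1 20 2 20 0.05; 1 69 4 50 0.088; 1 69 4 60 0.088; 1 69 4 60 0.088; 1 69 4 60 0.088; 1 69 4 60 0.088; 1 69 4 60 0.088; 1 69 4 60 0.088",
  "force": 20
}}

```text
t: 1.2
tcp_pos: [0.5791, 0.0687, 0.345]
ee_rot: [2.317, 2.121, 0.001]
contact_force: [0.2, -0.4, 0.7]
opening: 0.0173
grip_force: 0.0
```

{"fn": "carry_out", "kwargs": {
  "targets": "1 0 0 30 0; 1 0 0 55 0; 1 0 0 60 0; 1 0 0 60 0; 1 0 -3 60 0; 1 0 -5 60 0; 1 0 -7 60 0; 1 0 -7 60 0"
}}

```text
t: 2.2
tcp_pos: [0.5719, 0.0696, 0.285]
ee_rot: [2.317, 2.121, 0.0]
contact_force: [-0.8, -0.3, -0.4]
opening: 0.0003
grip_force: 0.0
```

Near the knob; push gently in small steps.

{"fn": "carry_out", "kwargs": {
  "targets": "1 0 -2 0 0; 1 0 -4 0 0; 1 0 -6 0 0; 1 0 -6 0 0"
}}

```text
t: 2.7
tcp_pos: [0.5661, 0.0701, 0.2847]
ee_rot: [2.317, 2.121, 0.001]
contact_force: [1.4, -0.1, -0.6]
opening: 0.0001
grip_force: 0.5
```

{"fn": "carry_out", "kwargs": {
  "targets": "1 0 -2 0 0; 1 0 -4 0 0; 1 0 -5 0 0; 1 0 -5 0 0"
}}

```text
t: 3.2
tcp_pos: [0.561, 0.0705, 0.2847]
ee_rot: [2.317, 2.122, -0.0]
contact_force: [1.0, -0.2, -0.9]
opening: 0.0005
grip_force: 0.7
```

```bash
python3 - <<'E'
from h import *
d=cams.get_image("wrist");cv2.imwrite("pics/w1.png",d["frame"])
print(np.round(d["T"],3).tolist())
E
```

```text
[[0.996, 0.085, 0.024, 0.568], [-0.089, 0.958, 0.271, 0.15], [0.0, -0.273, 0.962, 0.264], [0.0, 0.0, 0.0, 1.0]]
```

View pics/w1.png

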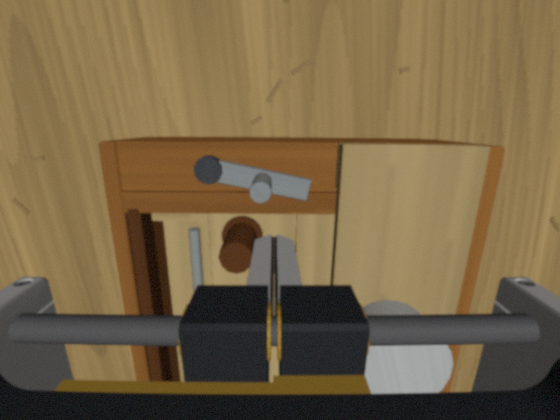

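The fingertip (274,240) is just at the left knob's rear (knob top about (236,254)), level with it. Pushing on.

{"fn": "carry_out", "kwargs": {
  "targets": "1 0 -2 0 0; 1 0 -4 0 0; 1 0 -4 0 0"
}}

```text
t: 3.62
tcp_pos: [0.5569, 0.071, 0.2847]
ee_rot: [-2.317, -2.122, 0.0]
contact_force: [1.2, -0.2, -1.5]
opening: 0.0007
grip_force: 0.7
```

```bash
cat >> h.py <<'E'
ex=np.array([.9961,-.0877]);ey=np.array([.0877,.9961]);C=np.array([.5581,-.0435])
def case(p): d=np.array(p[:2])-C;return np.round([d@ex*1000,d@ey*1000],1)
def st():
    s=manip.observe();f=np.array(s["contact_force"]);print("t %.2f"%s["t"],"tool",case(s["tcp_pos"]),"F",np.round([f[:2]@ex,f[:2]@ey,f[2]],1))
E
python3 -c "
from h import *
st();d=cams.get_image('wrist');im=d['frame'];cv2.imwrite('pics/w2.png',im)
h=cv2.cvtColor(im,cv2.COLOR_BGR2HSV);print(h[255,236],h[256,225],h[238,262],h[150,300],h[230,150],h[228,242])
print(case(ray(d,(236,254),.105)))"
```

```text
t 3.62 tool [-11.2 113.9] F [ 1.2 -0.1 -1.5]
[ 12 158  84] [ 13 180  85] [ 17  15 116] [ 15 170 132] [ 11 155  33] [ 11 174  60]
[-33.6 118.4]
```

{"fn": "carry_out", "kwargs": {
  "targets": "1 0 12 0 0; 1 -60 16 0 0; 1 -120 16 0 0; 1 -180 16 0 0; 1 -224 16 0 0; 1 -224 16 0 0; 1 -224 14 0 0; 1 -224 12 0 0"
}}

```text
t: 4.68
tcp_pos: [0.5494, -0.1519, 0.2844]
ee_rot: [-2.314, -2.123, -0.0]
contact_force: [0.0, 0.2, -0.3]
opening: 0.0002
grip_force: 0.0
```

```bash
python3 -c "
from h import *
st();d=cams.get_image('wrist');im=d['frame'];cv2.imwrite('pics/w3.png',im)"
```

```text
t 4.67 tool [   0.8 -108.7] F [ 0.   0.2 -0.3]
```

View pics/w3.png

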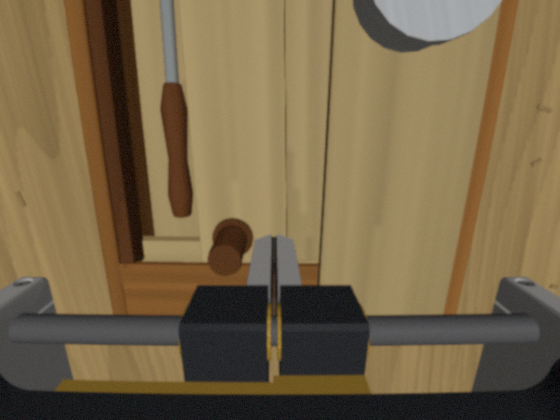

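Right knob top at (226,258), not yet touched (about 5 mm gap). Push it to lead slightly.

{"fn": "carry_out", "kwargs": {
  "targets": "1 0 -4 0 0; 1 0 -6 0 0; 1 0 -8 0 0; 1 0 -10 0 0; 1 0 -12 0 0; 1 0 -12 0 0"
}}

```text
t: 5.48
tcp_pos: [0.5374, -0.1522, 0.2847]
ee_rot: [2.317, 2.121, 0.0]
contact_force: [1.7, -0.1, -0.7]
opening: 0.0002
grip_force: 0.8
```

```bash
python3 -c "
from h import *
st();d=cams.get_image('wrist');im=d['frame'];cv2.imwrite('pics/w4.png',im)
h=cv2.cvtColor(im,cv2.COLOR_BGR2HSV)
m=((h[...,0]<15)&(h[...,1]>130)&(h[...,2]>65)&(h[...,2]<105)).astype(np.uint8);m[:200]=0;m[285:]=0;m[:,:190]=0;m[:,260:]=0
n,l,s,c=cv2.connectedComponentsWithStats(m);print(s,c)"
```

```text
t 5.47 tool [ -11.1 -110.1] F [ 1.7  0.1 -0.7]
[[     0      0    560    420 233956]
 [   190    200     13     15    173]
 [   204    200      1      1      1]
 [   223    217     37     23    265]
 [   242    227      2      2      2]
 [   246    229      1      1      1]
 [   243    231      1      2      2]
 [   239    233      1      1      1]
 [   241    232      1      2      2]
 [   240    235      1      1      1]
 [   238    237      1      1      1]
 [   242    236      1      1      1]
 [   245    237      2      2      2]
 [   235    238      1      1      1]
 [   242    238      1      1      1]
 [   220    240     31     34    780]
 [   244    240      1      1      1]
 [   210    261      2      2      3]
 [   191    262      2      1      2]
 [   196    262      1      1      1]
 [   199    262      1      1      1]
 [   208    262      1      1      1]
 [   216    262      1      1      1]] [[279.75871531 209.32217596]
 [195.42196532 206.8265896 ]
 [204.         200.        ]
 [241.61886792 225.38113208]
 [242.5        227.5       ]
 [246.         229.        ]
 [243.         231.5       ]
 [239.         233.        ]
 [241.         232.5       ]
 [240.         235.        ]
 [238.         237.        ]
 [242.         236.        ]
 [245.5        237.5       ]
 [235.         238.        ]
 [242.         238.        ]
 [235.16153846 256.93974359]
 [244.         240.        ]
 [210.33333333 261.66666667]
 [191.5        262.        ]
 [196.         262.        ]
 [199.         262.        ]
 [208.         262.        ]
 [216.         262.        ]]
```

Both ends are level now. Push right 5 mm more, then cross to the left.

{"fn": "carry_out", "kwargs": {
  "targets": "1 0 -2 0 0; 1 0 -4 0 0; 1 0 -5 0 0"
}}

```text
t: 5.9
tcp_pos: [0.5324, -0.1518, 0.2848]
ee_rot: [2.317, 2.121, 0.0]
contact_force: [2.2, 1.2, -0.5]
opening: 0.0004
grip_force: 1.1
```

{"fn": "carry_out", "kwargs": {
  "targets": "1 0 8 0 0; 1 60 9 0 0; 1 120 9 0 0; 1 180 9 0 0; 1 224 8 0 0; 1 224 6 0 0; 1 224 4 0 0; 1 224 2 0 0"
}}

```text
t: 6.9
tcp_pos: [0.5543, 0.07, 0.2846]
ee_rot: [2.318, 2.119, 0.001]
contact_force: [2.3, 0.4, -0.6]
opening: 0.0003
grip_force: 0.8
```

```bash
cat >> h.py <<'E'
def knob():
    d=cams.get_image('wrist');im=d['frame'];h=cv2.cvtColor(im,cv2.COLOR_BGR2HSV)
    m=((h[...,0]<15)&(h[...,1]>130)&(h[...,2]>65)&(h[...,2]<105)).astype(np.uint8);m[:236]=0;m[285:]=0;m[:,:190]=0;m[:,256:]=0
    n,l,s,c=cv2.connectedComponentsWithStats(m);i=1+np.argmax(s[1:,4]);print("knob",s[i],case(ray(d,c[i],.105)))
E
python3 -c "
from h import *
st();knob()"
```

```text
t 6.90 tool [-13.7 112.7] F [ 2.3  0.6 -0.6]
knob [220 238  32  33 744] [-36.2 116.6]
```

{"fn": "carry_out", "kwargs": {
  "targets": "1 0 -2 0 0; 1 0 -4 0 0; 1 0 -6 0 0; 1 0 -7 0 0; 1 0 -7 0 0"
}}

```text
t: 7.58
tcp_pos: [0.547, 0.0718, 0.2847]
ee_rot: [-2.317, -2.122, 0.0]
contact_force: [1.2, -0.7, -0.2]
opening: 0.0003
grip_force: 0.6
```

{"fn": "carry_out", "kwargs": {
  "targets": "1 0 9 0 0; 1 -60 10 0 0; 1 -120 10 0 0; 1 -180 10 0 0; 1 -224 9 0 0; 1 -224 7 0 0; 1 -224 5 0 0; 1 -224 3 0 0"
}}

```text
t: 8.57
tcp_pos: [0.5306, -0.1503, 0.2845]
ee_rot: [-2.315, -2.124, -0.001]
contact_force: [1.6, 0.1, -1.4]
opening: 0.0003
grip_force: 0.8
```

{"fn": "carry_out", "kwargs": {
  "targets": "1 0 -2 0 0; 1 0 -4 0 0; 1 0 -6 0 0; 1 0 -8 0 0; 1 0 -8 0 0"
}}

```text
t: 9.2
tcp_pos: [0.5222, -0.1509, 0.2847]
ee_rot: [-2.317, -2.121, 0.0]
contact_force: [1.3, -0.2, 0.1]
opening: 0.0003
grip_force: 0.4
```

```bash
python3 -c "
from h import *
st();knob()"
```

```text
t 9.20 tool [ -26.3 -110.1] F [ 1.3 -0.1  0.1]
knob [220 241  31  33 759] [ -49.2 -107.9]
```

{"fn": "carry_out", "kwargs": {
  "targets": "1 0 8 0 0; 1 60 10 0 0; 1 120 10 0 0; 1 180 10 0 0; 1 224 9 0 0; 1 224 7 0 0; 1 224 5 0 0; 1 224 3 0 0"
}}

```text
t: 10.25
tcp_pos: [0.5452, 0.0707, 0.2846]
ee_rot: [2.319, 2.119, -0.0]
contact_force: [1.1, 0.3, -1.0]
opening: 0.0003
grip_force: 0.8
```

{"fn": "carry_out", "kwargs": {
  "targets": "1 0 -2 0 0; 1 0 -4 0 0; 1 0 -6 0 0; 1 0 -8 0 0; 1 0 -8 0 0"
}}

```text
t: 10.88
tcp_pos: [0.537, 0.0727, 0.2847]
ee_rot: [-2.317, -2.122, 0.0]
contact_force: [0.3, -1.1, 0.3]
opening: 0.0009
grip_force: 0.5
```

{"fn": "carry_out", "kwargs": {
  "targets": "1 0 8 0 0; 1 -60 10 0 0; 1 -120 10 0 0; 1 -180 10 0 0; 1 -224 9 0 0; 1 -224 7 0 0; 1 -224 5 0 0; 1 -224 3 0 0"
}}

```text
t: 11.88
tcp_pos: [0.5206, -0.1494, 0.2845]
ee_rot: [-2.315, -2.123, -0.001]
contact_force: [2.2, 0.6, -0.5]
opening: 0.0007
grip_force: 0.8
```

{"fn": "carry_out", "kwargs": {
  "targets": "1 0 -2 0 0; 1 0 -4 0 0; 1 0 -6 0 0; 1 0 -8 0 0; 1 0 -8 0 0"
}}

```text
t: 12.5
tcp_pos: [0.5123, -0.15, 0.2847]
ee_rot: [-2.317, -2.121, 0.0]
contact_force: [1.0, 0.9, -0.9]
opening: 0.0008
grip_force: 0.4
```

```bash
python3 -c "
from h import *
st();knob()"
```

```text
t 12.50 tool [ -36.3 -110.1] F [ 0.9  1.  -0.9]
knob [219 241  32  34 753] [ -59.3 -108.2]
```

{"fn": "carry_out", "kwargs": {
  "targets": "1 0 8 0 0; 1 60 10 0 0; 1 120 10 0 0; 1 180 10 0 0; 1 224 9 0 0; 1 224 7 0 0; 1 224 5 0 0; 1 224 3 0 0"
}}

```text
t: 13.55
tcp_pos: [0.5353, 0.0716, 0.2846]
ee_rot: [2.319, 2.119, -0.0]
contact_force: [1.5, 0.7, -0.1]
opening: 0.0002
grip_force: 0.8
```

{"fn": "carry_out", "kwargs": {
  "targets": "1 0 -2 0 0; 1 0 -4 0 0; 1 0 -6 0 0; 1 0 -8 0 0; 1 0 -8 0 0"
}}

```text
t: 14.18
tcp_pos: [0.5271, 0.0735, 0.2848]
ee_rot: [-2.317, -2.122, 0.0]
contact_force: [1.9, -0.8, -0.7]
opening: 0.0004
grip_force: 0.6
```

{"fn": "carry_out", "kwargs": {
  "targets": "1 0 8 0 0; 1 -60 10 0 0; 1 -120 10 0 0; 1 -180 10 0 0; 1 -224 9 0 0; 1 -224 7 0 0; 1 -224 5 0 0; 1 -224 3 0 0"
}}

```text
t: 15.18
tcp_pos: [0.5106, -0.1485, 0.2845]
ee_rot: [-2.315, -2.123, -0.001]
contact_force: [1.9, -0.4, -1.0]
opening: 0.0005
grip_force: 0.8
```

{"fn": "carry_out", "kwargs": {
  "targets": "1 0 -2 0 0; 1 0 -4 0 0; 1 0 -5 0 0; 1 0 -6 0 0; 1 0 -7 0 0"
}}

```text
t: 15.8
tcp_pos: [0.5036, -0.1492, 0.2847]
ee_rot: [2.317, 2.121, 0.0]
contact_force: [1.9, 0.6, -0.8]
opening: 0.0003
grip_force: 1.0
```

```bash
python3 -c "
from h import *
st();knob()"
```

```text
t 15.80 tool [ -45.  -110.1] F [ 1.9  0.8 -0.8]
knob [215 242  36  33 748] [ -67.9 -108.2]
```

{"fn": "carry_out", "kwargs": {
  "targets": "1 0 8 0 0; 1 60 9 0 0; 1 120 9 0 0; 1 180 9 0 0; 1 224 8 0 0; 1 224 6 0 0; 1 224 4 0 0; 1 224 2 0 0"
}}

```text
t: 16.85
tcp_pos: [0.5253, 0.0725, 0.2846]
ee_rot: [2.318, 2.119, 0.0]
contact_force: [1.3, 0.2, -1.8]
opening: 0.0004
grip_force: 0.8
```

{"fn": "carry_out", "kwargs": {
  "targets": "1 0 -1.5 0 0; 1 0 -3 0 0; 1 0 -4 0 0; 1 0 -5 0 0; 1 0 -5 0 0"
}}

```text
t: 17.48
tcp_pos: [0.5203, 0.0741, 0.2848]
ee_rot: [2.317, 2.121, 0.0]
contact_force: [2.0, -2.0, -0.6]
opening: 0.0003
grip_force: 0.8
```

```bash
python3 -c "
from h import *
st();knob()"
```

```text
t 17.48 tool [-48.  113.8] F [ 2.2 -1.8 -0.6]
knob [220 237  31  35 734] [-70.7 117. ]
```

{"fn": "carry_out", "kwargs": {
  "targets": "1 0 8 0 0; 1 -60 9 0 0; 1 -120 9 0 0; 1 -180 9 0 0; 1 -224 8 0 0; 1 -224 6 0 0; 1 -224 4 0 0; 1 -224 2 0 0"
}}

```text
t: 18.52
tcp_pos: [0.5026, -0.1478, 0.2844]
ee_rot: [-2.315, -2.123, -0.001]
contact_force: [1.9, -0.2, -2.1]
opening: 0.0002
grip_force: 0.8
```

{"fn": "carry_out", "kwargs": {
  "targets": "1 0 -1 0 0; 1 0 -2 0 0; 1 0 -3 0 0; 1 0 -3 0 0"
}}

```text
t: 19.02
tcp_pos: [0.4996, -0.1486, 0.2848]
ee_rot: [2.317, 2.122, 0.001]
contact_force: [1.8, 1.0, -0.6]
opening: 0.0006
grip_force: 0.8
```

{"fn": "carry_out", "kwargs": {
  "targets": "1 0 -1 0 0; 1 0 -2 0 0"
}}

```text
t: 19.27
tcp_pos: [0.4977, -0.1488, 0.2848]
ee_rot: [2.317, 2.121, 0.001]
contact_force: [1.7, 0.3, -1.2]
opening: 0.0006
grip_force: 1.5
```

{"fn": "carry_out", "kwargs": {
  "targets": "1 0 -1 0 0; 1 0 -2 0 0"
}}

```text
t: 19.52
tcp_pos: [0.4957, -0.1486, 0.2848]
ee_rot: [2.317, 2.121, 0.001]
contact_force: [3.5, 1.2, -0.7]
opening: 0.0003
grip_force: 1.8
```

{"fn": "carry_out", "kwargs": {
  "targets": "1 0 8 0 0; 1 60 9 0 0; 1 120 9 0 0; 1 180 9 0 0; 1 224 8 0 0; 1 224 7 0 0; 1 224 6 0 0; 1 224 5 0 0"
}}

```text
t: 20.52
tcp_pos: [0.5202, 0.0729, 0.2845]
ee_rot: [-2.319, -2.12, 0.002]
contact_force: [0.2, -0.6, 0.3]
opening: 0.0002
grip_force: 0.0
```

{"fn": "carry_out", "kwargs": {
  "targets": "1 0 -1 0 0; 1 0 -2 0 0; 1 0 -3 0 0; 1 0 -4 0 0"
}}

```text
t: 21.02
tcp_pos: [0.5165, 0.0742, 0.2848]
ee_rot: [2.316, 2.121, 0.001]
contact_force: [1.8, -1.1, -1.3]
opening: 0.0007
grip_force: 1.0
```

{"fn": "carry_out", "kwargs": {
  "targets": "1 0 -1 0 0; 1 0 -2 0 0; 1 0 -3 0 0"
}}

```text
t: 21.4
tcp_pos: [0.5145, 0.0746, 0.2853]
ee_rot: [2.314, 2.119, 0.005]
contact_force: [6.6, -2.5, -3.1]
opening: 0.0002
grip_force: 3.4
```

```bash
python3 -c "
from h import *
st();knob()"
```

```text
t 21.40 tool [-53.8 113.8] F [ 6.8 -1.9 -3.1]
knob [220 240  32  32 718] [-75.6 116.9]
```

Left meets the stop. Press to ~12 N and hold.

{"fn": "carry_out", "kwargs": {
  "targets": "1 0 -0.5 0 0; 1 0 -0.7 0 0"
}}

```text
t: 21.7
tcp_pos: [0.5141, 0.0746, 0.2855]
ee_rot: [2.313, 2.118, 0.006]
contact_force: [7.6, -2.1, -3.3]
opening: 0.0009
grip_force: 3.4
```

{"fn": "carry_out", "kwargs": {
  "targets": "1 0 -1 0 0; 1 0 -2 0 0; 1 0 -2 0 0"
}}

```text
t: 22.08
tcp_pos: [0.5131, 0.0746, 0.2857]
ee_rot: [2.311, 2.116, 0.011]
contact_force: [11.0, -2.7, -7.3]
opening: 0.0002
grip_force: 5.4
```

{"fn": "carry_out", "kwargs": {
  "targets": "1 0 -0.8 0 0; 1 0 -0.8 0 0; 1 0 -0.8 0 0; 1 0 -0.8 0 0; 1 0 -0.8 0 0; 1 0 -0.8 0 0; 1 0 -0.8 0 0; 1 0 -0.8 0 0"
}}

```text
t: 23.08
tcp_pos: [0.5127, 0.0746, 0.2857]
ee_rot: [2.311, 2.115, 0.013]
contact_force: [13.2, -2.8, -8.6]
opening: 0.0004
grip_force: 6.2
```

{"fn": "carry_out", "kwargs": {
  "targets": "1 0 10 0 0; 1 -60 13 0 0; 1 -120 13 0 0; 1 -180 13 0 0; 1 -224 12 0 0; 1 -224 10 0 0; 1 -224 8 0 0; 1 -224 6 0 0"
}}

```text
t: 24.08
tcp_pos: [0.4958, -0.1471, 0.2844]
ee_rot: [-2.314, -2.123, 0.0]
contact_force: [-0.1, -0.3, 0.4]
opening: 0.0001
grip_force: 0.0
```

{"fn": "carry_out", "kwargs": {
  "targets": "1 0 -1 0 0; 1 0 -2 0 0; 1 0 -3 0 0; 1 0 -3 0 0"
}}

```text
t: 24.58
tcp_pos: [0.4939, -0.1477, 0.2848]
ee_rot: [2.316, 2.12, 0.005]
contact_force: [5.6, 3.4, -3.0]
opening: 0.0003
grip_force: 2.6
```

```bash
python3 -c "
from h import *
st();knob()"
```

```text
t 24.57 tool [ -54.8 -109.4] F [ 5.3  3.9 -3. ]
knob [219 243  32  33 734] [ -77.  -107.9]
```

{"fn": "carry_out", "kwargs": {
  "targets": "1 0 -1 0 0; 1 0 -2 0 0; 1 0 -3 0 0; 1 0 -3 0 0"
}}

```text
t: 25.12
tcp_pos: [0.4922, -0.1475, 0.2856]
ee_rot: [2.314, 2.117, 0.011]
contact_force: [8.9, 3.0, -3.9]
opening: 0.0006
grip_force: 4.7
```

{"fn": "carry_out", "kwargs": {
  "targets": "1 0 -1 0 0; 1 0 -1 0 0; 1 0 -1 0 0; 1 0 -1 0 0; 1 0 -1 0 0; 1 0 -1 0 0; 1 0 -1 0 0; 1 0 -1 0 0"
}}

```text
t: 26.12
tcp_pos: [0.4918, -0.1475, 0.2856]
ee_rot: [2.313, 2.116, 0.013]
contact_force: [11.1, 2.9, -6.1]
opening: 0.0005
grip_force: 5.8
```

```bash
python3 -c "
from h import *
st();knob()"
```

```text
t 26.12 tool [ -57.  -109.4] F [10.8  3.8 -6.1]
knob [219 243  32  32 735] [ -77.9 -108.2]
```

{"fn": "carry_out", "kwargs": {
  "targets": "1 0 -1 0 0; 1 0 -1 0 0; 1 0 -1 0 0; 1 0 -1 0 0; 1 0 -1 0 0; 1 0 -1 0 0; 1 0 -1 0 0; 1 0 -1 0 0"
}}

```text
t: 27.18
tcp_pos: [0.4913, -0.1475, 0.2857]
ee_rot: [2.312, 2.114, 0.015]
contact_force: [15.0, 2.8, -8.2]
opening: 0.0006
grip_force: 6.9
```

{"fn": "carry_out", "kwargs": {
  "targets": "1 0 10 0 0; 1 60 14 0 0; 1 120 14 0 0; 1 180 14 0 0; 1 224 13 0 0; 1 224 11 0 0; 1 224 9 0 0; 1 224 7 0 0"
}}

```text
t: 28.18
tcp_pos: [0.5153, 0.0735, 0.2848]
ee_rot: [2.318, 2.118, 0.003]
contact_force: [5.2, 0.9, -3.4]
opening: 0.0005
grip_force: 2.4
```

{"fn": "carry_out", "kwargs": {
  "targets": "1 0 -1.5 0 0; 1 0 -3 0 0; 1 0 -4 0 0; 1 0 -5 0 0; 1 0 -5 0 0"
}}

```text
t: 28.8
tcp_pos: [0.5127, 0.0736, 0.2856]
ee_rot: [2.314, 2.113, 0.014]
contact_force: [11.4, 0.7, -10.0]
opening: 0.0003
grip_force: 5.8
```

```bash
python3 -c "
from h import *
st();knob()"
```

```text
t 28.80 tool [-55.5 112.7] F [ 11.2   1.6 -10. ]
knob [221 239  31  32 720] [-76.  116.4]
```

{"fn": "carry_out", "kwargs": {
  "targets": "1 0 -0.7 0 0; 1 0 -0.7 0 0; 1 0 -0.7 0 0; 1 0 -0.7 0 0; 1 0 -0.7 0 0; 1 0 -0.7 0 0; 1 0 -0.7 0 0; 1 0 -0.7 0 0"
}}

```text
t: 29.85
tcp_pos: [0.5124, 0.0736, 0.2857]
ee_rot: [2.313, 2.112, 0.015]
contact_force: [13.3, -0.3, -9.4]
opening: 0.0004
grip_force: 6.5
```

{"fn": "carry_out", "kwargs": {
  "targets": "1 0 12 0 0; 1 0 25 -30 0; 1 0 25 -80 0; 1 0 25 -80 0"
}}

```text
t: 30.35
tcp_pos: [0.5357, 0.072, 0.3694]
ee_rot: [2.314, 2.116, 0.009]
contact_force: [0.3, 0.1, -0.1]
opening: 0.0007
grip_force: 0.0
```

```bash
python3 - <<'E'
from h import *
st();d=cams.get_image('wrist');im=d['frame'];np.save("w5.npy",im);c=cv2.convertScaleAbs(cv2.resize(im,(800,600),interpolation=cv2.INTER_CUBIC),alpha=1.4)
cv2.imwrite('pics/w5.png',c)
E
```

```text
t 30.35 tool [-32.5 113.1] F [ 0.3  0.1 -0.1]
```

View pics/w5.png

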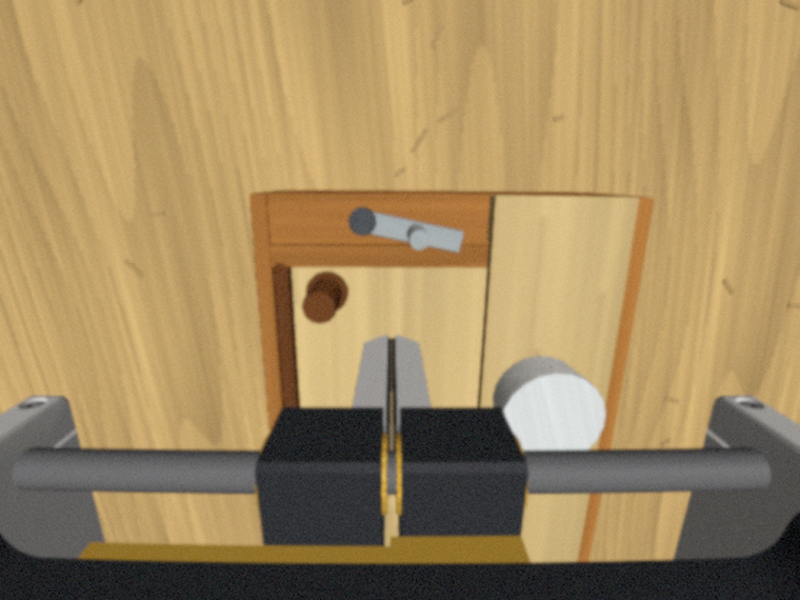

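Lid's front edge lies against the stop (edge line x≈293), knob top (320,304), pivot (362,221), peg top (418,239) (in 800-px picture).

```bash
python3 - <<'E'
from h import *
d=cams.get_image('wrist');st()
for n,u,z in [("peg",(418,239),.114),("piv",(362,221),.083),("end",(461,241),.083),("kL",(320,304),.105)]: print(n,case(ray(d,np.array(u)*.7,z)))
E
```

```text
t 30.45 tool [-34.3 113.2] F [-0.  -1.  -0.2]
peg [-17.1 159. ]
piv [-50.4 166. ]
end [ 12.5 153.2]
kL [-75.6 118.2]
```

{"fn": "carry_out", "kwargs": {
  "targets": "1 40 10 0 0; 1 66 10 0 0; 1 66 10 35 0; 1 66 10 70 0; 1 66 10 75 0; 1 66 10 75 0; 1 63 10 75 0; 1 60 10 75 0"
}}

```text
t: 31.45
tcp_pos: [0.5498, 0.1316, 0.2912]
ee_rot: [2.316, 2.12, 0.003]
contact_force: [0.2, 1.9, 1.4]
opening: 0.0003
grip_force: 1.6
```

{"fn": "carry_out", "kwargs": {
  "targets": "1 -4 0 0 0; 1 -8 0 0 0; 1 -12 0 0 0; 1 -16 0 0 0; 1 -16 0 0 0"
}}

```text
t: 32.08
tcp_pos: [0.5472, 0.1159, 0.2894]
ee_rot: [-2.316, -2.12, 0.001]
contact_force: [-1.4, 4.7, 3.4]
opening: 0.0008
grip_force: 2.1
```

```bash
python3 - <<'E'
from h import *
st();d=cams.get_image('wrist');cv2.imwrite('pics/w6.png',cv2.convertScaleAbs(d['frame'],alpha=1.4))
E
```

```text
t 32.08 tool [-24.8 157.9] F [-1.8  4.5  3.4]
```

View pics/w6.png

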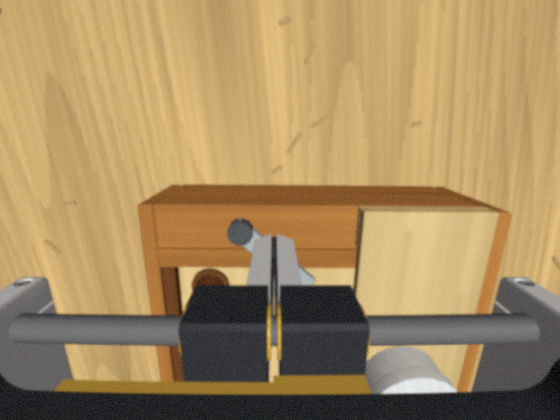

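The catch is about halfway (arm seen pointing diagonally from pivot (240,231) to (312,278)). Push a bit further, then go round behind the peg.

{"fn": "carry_out", "kwargs": {
  "targets": "1 -4 0 0 0; 1 -7 0 0 0; 1 0 5 0 0; 1 0 28 0 0; 1 -22 28 0 0; 1 -24 28 0 0; 1 -24 22 0 0; 1 -24 17 0 0"
}}

```text
t: 33.12
tcp_pos: [0.562, 0.0909, 0.2895]
ee_rot: [-2.316, -2.122, 0.001]
contact_force: [0.1, -0.0, -0.0]
opening: 0.0007
grip_force: 0.0
```

{"fn": "carry_out", "kwargs": {
  "targets": "1 0 -4 0 0; 1 0 -8 0 0; 1 0 -12 0 0; 1 0 -16 0 0; 1 0 -20 0 0; 1 0 -22 0 0; 1 0 -24 0 0; 1 0 -24 0 0"
}}

```text
t: 34.12
tcp_pos: [0.539, 0.0928, 0.2903]
ee_rot: [2.316, 2.121, 0.002]
contact_force: [3.2, -1.9, 3.2]
opening: 0.0005
grip_force: 1.7
```

```bash
python3 -c "
from h import *
st()"
```

```text
t 34.12 tool [-31.  134.1] F [ 3.4 -1.6  3.2]
```

Nearly round; press against its stop.

{"fn": "carry_out", "kwargs": {
  "targets": "1 0 -1 0 0; 1 0 -2 0 0; 1 0 -3 0 0; 1 0 -3 0 0"
}}

```text
t: 34.62
tcp_pos: [0.5377, 0.0929, 0.2905]
ee_rot: [2.313, 2.118, 0.009]
contact_force: [10.6, -2.9, -1.1]
opening: 0.0004
grip_force: 4.8
```

{"fn": "carry_out", "kwargs": {
  "targets": "1 0 -1 0 0; 1 0 -2 0 0; 1 0 -3 0 0; 1 0 -3 0 0"
}}

```text
t: 35.12
tcp_pos: [0.5363, 0.0929, 0.2907]
ee_rot: [2.31, 2.115, 0.017]
contact_force: [16.2, -2.1, -7.4]
opening: 0.0006
grip_force: 8.0
```

The catch is hard on its stop. Back off, rise and look.

{"fn": "carry_out", "kwargs": {
  "targets": "1 0 10 0 0; 1 0 18 0 0; 1 0 18 -50 0; 1 0 18 -100 0; 1 0 18 -150 0; 1 -40 40 -180 0; 1 -60 60 -180 0; 1 -60 60 -180 0"
}}

```text
t: 36.12
tcp_pos: [0.5875, 0.0271, 0.4688]
ee_rot: [-2.317, -2.118, 0.002]
contact_force: [-0.5, 1.7, -0.2]
opening: 0.0002
grip_force: 0.0
```

```bash
python3 - <<'E'
from h import *
st();d=cams.get_image('wrist');im=d['frame']
cv2.imwrite('pics/w7.png',cv2.convertScaleAbs(cv2.resize(im[150:420,100:460],(800,600),interpolation=cv2.INTER_CUBIC),alpha=1.4))
E
```

```text
t 36.12 tool [23.1 72.9] F [-0.7  1.6 -0.2]
```

View pics/w7.png

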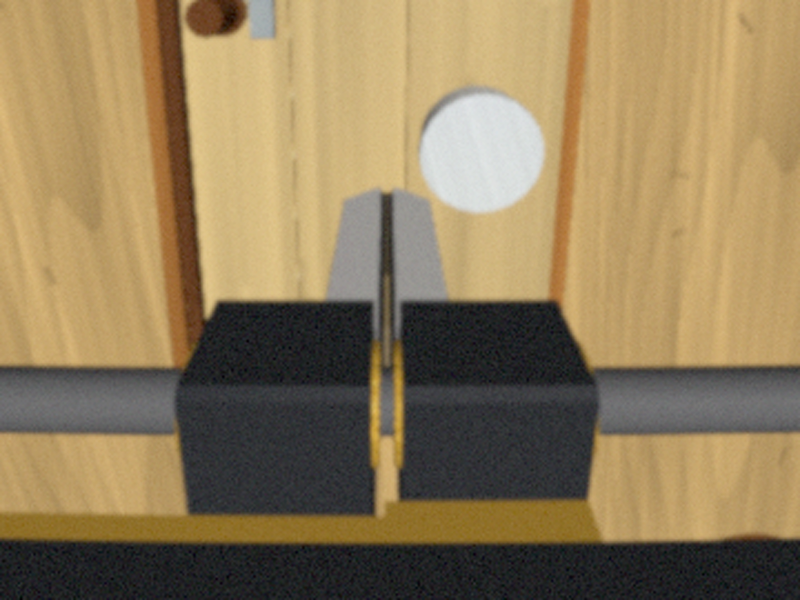

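Catch arm (262,20) stands straight across behind the left knob (215,15), clear of it; lid edge parallel to the stop; tin in place. Check the right end.

{"fn": "carry_out", "kwargs": {
  "targets": "1 -60 0 0 0; 1 -120 0 0 0; 1 -170 0 0 0; 1 -170 0 0 0; 1 -170 0 0 0"
}}

```text
t: 36.8
tcp_pos: [0.572, -0.1399, 0.4687]
ee_rot: [-2.314, -2.12, 0.0]
contact_force: [-0.4, -0.3, 0.1]
opening: 0.0005
grip_force: 0.0
```

```bash
python3 - <<'E'
from h import *
st();d=cams.get_image('wrist');im=d['frame']
cv2.imwrite('pics/w8.png',cv2.convertScaleAbs(cv2.resize(im[0:330,60:460],(800,600),interpolation=cv2.INTER_CUBIC),alpha=1.4))
E
```

```text
t 36.80 tool [ 22.3 -94.9] F [-0.3 -0.3  0.1]
```

View pics/w8.png

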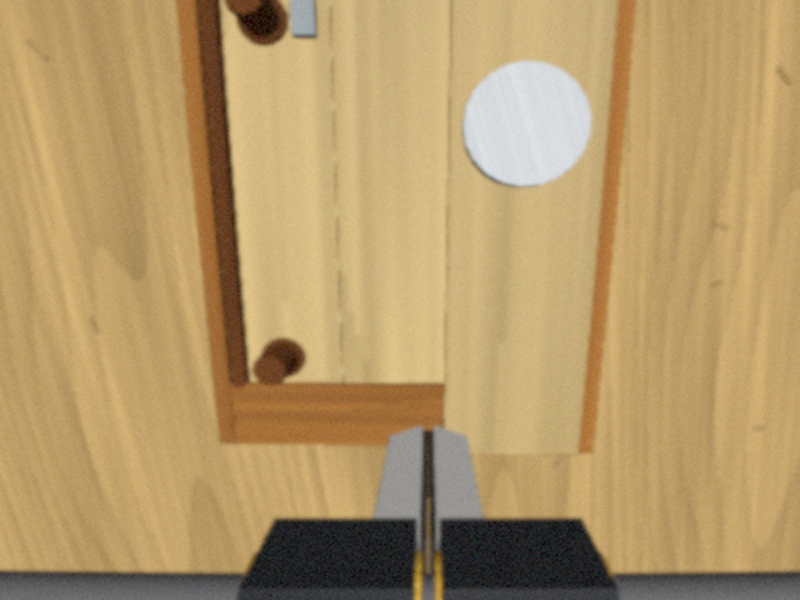

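The whole lid edge, (220,10) to (247,383), lies on the stop. Both knobs sit the same distance behind it once perspective is allowed for, and the catch is across at (304,18). Handing in.

```bash
python3 -c "
from cell import manip
print(manip.hand_in())"
```

```text
the job is handed in; nothing more can be done
None
```

The lid is shut, with both ends pressed home against the stop at 11–15 N for about a second each. The catch is swung to its stop behind the left knob. The arm never went near the bowl or mallet and didn't touch the tin, and the job was handed in at about 37 s.

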